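Put the glue cartridges in to preheat

TASK

Get the glue ready for the next job: twist the lid of the preheater anticlockwise until its lugs reach the slots, lift it off and lay it flat on the bench, handle up. Pull every glue cartridge out of its spring clip on the rack and stand it upright in the heater pot, then put the lid back on and turn it clockwise until it is locked fully home. Also set the thermostat so that its pointer is on the red mark; leave the other things on the bench alone.

Things in the scene. Friction and masses are not known exactly. Their poses are not given: they have to be found in the camera images.
- heater: Cartridge preheater, fixed: a blue round insulated pot, outside radius 106 mm, with a dark steel bayonet collar on its rim, and a grey control box joined to its front (135 x 190 mm, top 95 mm high, from 100 to 235 mm in front of the pot's axis). Origin: at bench level on the pot's axis, z up; the control box is on the -x side.
- pot_floor (a point): Centre of the pot's inner floor, 30 mm above the bench. Inside radius 76 mm, depth to the seat 118 mm. A cross of two 3 mm plates, 60 mm high, along the heater's x and y, parts the pot into four quarters; a cartridge has most room at 44 mm from the axis, midway (45 deg) between the plates.
- seat (a point): On the pot's axis at the height of the flat rim where the lid's underside sits, 148 mm above the bench. Around it the collar wall has an inside radius of 98 mm; over the lugs a lip of inside radius 87 mm juts inwards, from 156.5 to 161 mm above the bench, open only at the two slots.
- slot_a (a point): Middle of a slot in the collar's lip, 90 mm from the pot's axis, at seat height, 140 deg anticlockwise (from above) of the heater's x. Slots are 48 mm wide, between yellow marks on the lip. A stop in the collar halts a lug turned anticlockwise 3 deg past the slot's middle, where it can still be lifted out.
- slot_b (a point): The second slot, opposite slot_a (320 deg).
- lock_a (a point): Where the middle of a lug stands when the lid is locked fully home: 90 mm from the axis, at seat height, 90 deg anticlockwise of the heater's x, so 50 deg clockwise of slot_a; a stop halts the lug about 1 deg beyond. At the start the lugs are up to 0.25 rad anticlockwise of here.
- lock_b (a point): The same for the other lug, opposite lock_a (270 deg).
- lid: Aluminium bayonet lid, 0.3 to 0.5 kg: disc of radius 82 mm, 12 mm thick; two yellow lugs at +x and -x, level with its underside, 34 mm wide, 6 mm thick, reaching to radius 93.5. Black bar handle along x: 112 x 20 mm, from 37 to 57 mm above the underside, on posts at x = +-46 mm. Origin: centre of the underside, z up. 3 to 4 mm of side play when seated; turns with light friction.
- rack: Wooden stock rack, fixed: foot board 90 x 300 mm, 12 mm thick, reaching 33 mm in front of its origin; upright board, top 78 mm high, from 25 mm behind. Origin: at bench level in the middle of the row; x to the back, y along the row. Four steel clips (60 to 75 mm above the bench) open to -x: pulled so, a cartridge resists with up to about 10 N, snaps free and is clear after 36 mm.
- cart1: Glue cartridge, about 90 g: an aluminium tube of 34 mm diameter with an orange band, 100 mm long, and above it a red cap of 21 mm diameter, 12 mm high (112 mm in all). Origin: centre of the foot; z along the tube to the cap. It starts standing on the rack's foot board (foot 12 mm above the bench) in a clip. May be absent.
- cart2: Glue cartridge, about 90 g: an aluminium tube of 34 mm diameter with an orange band, 100 mm long, and above it a red cap of 21 mm diameter, 12 mm high (112 mm in all). Origin: centre of the foot; z along the tube to the cap. It starts standing on the rack's foot board (foot 12 mm above the bench) in a clip. May be absent.
- cart3: Glue cartridge, about 90 g: an aluminium tube of 34 mm diameter with an orange band, 100 mm long, and above it a red cap of 21 mm diameter, 12 mm high (112 mm in all). Origin: centre of the foot; z along the tube to the cap. It starts standing on the rack's foot board (foot 12 mm above the bench) in a clip. May be absent.
- cart4: Glue cartridge, about 90 g: an aluminium tube of 34 mm diameter with an orange band, 100 mm long, and above it a red cap of 21 mm diameter, 12 mm high (112 mm in all). Origin: centre of the foot; z along the tube to the cap. It starts standing on the rack's foot board (foot 12 mm above the bench) in a clip. May be absent.
- thermostat (a joint): Angle of the thermostat knob in rad, growing clockwise seen from above, 0 (first tick of the scale) to 4.72; the scale has a tick every 30 deg. It turns with light friction and stays where it is left. At the red mark it reads 2.094.
- thermostat_grip (a point): Middle of the grip of the knob, on its vertical axis: an upright bar, 50 mm long, 16 mm thick, whose top is 14 mm above this point and whose lower end, on a round skirt of radius 26 mm, is 22 mm below it. x points along the bar to its pointer end (white line on top); the axis stands 185 mm in front of the pot's axis.
- mark (a point): Middle of the red mark on the scale around the knob, on top of the control box, 37.5 mm from the knob's axis; a fat red tick among white ones.
- cleaner: White plastic bottle with a red cap, radius 30 mm, 140 mm high, standing; to be left alone. Origin: centre of its foot.
- tape_measure: Yellow tape measure, 70 x 42 x 62 mm high; to be left alone. Origin: centre of its underside.
- tape_roll: Roll of masking tape lying flat, outside radius 50 mm, 30 mm high; to be left alone. Origin: centre of its underside.
Not all that is in view belongs to the job. What is shaped like the cart1 but purple is not meant.

How it is judged:
On the way, in this order (a step that is already met when the one before it is completed fails the run):
1. the lid is off the heater and lies flat on the bench, handle up (height (world z) of lid below 0.012 m and angle between lid's own z axis and vertical below 0.1 rad and horizontal distance between lid and heater above 0.15 m), for 0.2 s.
2. with the lid off, every cartridge stands in the heater pot (horizontal distance between each of cart1, cart2, cart3, cart4 and heater below 0.064 m and z of cart1 in the frame of heater between 0.024 and 0.045 m and angle between each of cart1, cart2, cart3, cart4's own z axis and vertical below 0.4 rad and z of cart2 in the frame of heater between 0.024 and 0.045 m and z of cart3 in the frame of heater between 0.024 and 0.045 m and z of cart4 in the frame of heater between 0.024 and 0.045 m and horizontal distance between lid and heater above 0.12 m), for 0.2 s.
At the end, for the whole second after the job is handed in: Every cartridge stands in the heater pot on its floor, leaning less than 0.4 rad; the lid lies seated on the pot and is locked, within 0.2 rad of the locked position; the thermostat is within 0.1 rad of the red mark (horizontal distance between each of cart1, cart2, cart3, cart4 and heater below 0.064 m and z of cart1 in the frame of heater between 0.024 and 0.045 m and angle between each of cart1, cart2, cart3, cart4's own z axis and vertical below 0.4 rad and z of cart2 in the frame of heater between 0.024 and 0.045 m and z of cart3 in the frame of heater between 0.024 and 0.045 m and z of cart4 in the frame of heater between 0.024 and 0.045 m and horizontal distance between lid and heater below 0.01 m and height (world z) of lid between 0.144 and 0.153 m and angle between lid's own z axis and vertical below 0.06 rad and angle between the x axis of lid and the y axis of heater, either way round below 0.2 rad and linear speed of lid below 0.02 m/s and value of joint thermostat between 1.994 and 2.194 rad); the robot touches nothing.
It fails at once if the bottle is knocked away (more than 40 mm) (distance of cleaner from where it was at the start of the episode above 0.04 m).
It fails at once if the tape measure is knocked away (more than 40 mm) (distance of tape_measure from where it was at the start of the episode above 0.04 m).
It fails at once if the roll of tape is knocked away (more than 40 mm) (distance of tape_roll from where it was at the start of the episode above 0.04 m).
Of cart1, cart2, cart3, cart4 only 2 to 4 are there at a start; the rules pass over those that are not, and their reading is None.
At some moment in a run one of lid may be knocked a few centimetres aside while the robot is not near it.
Once in a run the grip may slacken for a moment while it holds something.
It also fails if it takes over 210 s, if anything falls off the work surface, if the arm or the gripper's body presses on something with over 40 N, if the wrist force passes 120 N, or if a joint passes its speed limit or range.

ROBOT

A 6-joint arm with a two-finger parallel gripper is mounted at the origin on the work surface. World frame = base frame: x ahead of the robot, y to its left, z up, the work surface at z = 0. Lengths are in m, angles in rad, forces in N, time in s.
With the tool pointing down it reaches from about 0.25 to 0.775 m from the base axis. Payload 4 kg.
Tool frame: the origin (TCP) lies at the centre of the arm's flange, where the gripper is bolted on; the fingertips stand 199 mm ahead of it and the grasp point (between the pads) lies 180 mm ahead of it; z points along the fingers, y is the line along which they close (so a half turn about z gives the same grasp; the last joint's range is limited). The gripper opens to 94 mm and grips with 3 to 60 N. Pads are 16 mm wide; open, the fingers measure 119 mm over their backs; the gripper's body (75 mm by 177 mm) begins 78 mm behind the grasp point.
Start: joints at [-1.362, 0.087, 1.371, -0, 1.684, -0.103], TCP at [0.169, -0.523, 0.405] pointing down, gripper open.
Joint ranges: [-3.1, 3.1], [-0.76, 2.03], [0.27, 2.55], [-1.08, 4.22], [0.17, 2.65], [-2.57, 2.57]. Speed limits (rad/s): [2.79, 2.79, 3.14, 3.14, 3.14, 3.14].

INTERFACE

Orientations are given as [roll, pitch, yaw] about the fixed x, y, z axes, in that order (R = Rz(yaw) Ry(pitch) Rx(roll)).
In Python, from bench import robot, eyes, models gives the robot as it stands.
- The arm moves only by the tool step_arm, never from a script. Its argument "commands" is a list that holds one entry, the list of rows, each a list of 7 numbers: the shift along the tool's x, y, z in mm, then the turn, a rotation vector about the tool's x, y, z in rad, then the finger opening in mm, from 0 to 94. In form: [[[tx, ty, tz, wx, wy, wz, gripper], ...]]. A call has 1 to 20 rows; each row shifts and turns the commanded pose from where the row before left it, along the tool's axes as they then stand; what a row does not reach is not made up. A row lasts 1/8 s, in which the tool goes at most 62.5 mm and 10.7 degrees, less where a joint would pass 70% of its speed; a pose out of reach is approached as far as the arm can. A call is refused whole if a number of a shift passes 62.5 or a number of a turn 0.188, either way. A call with a gripper value outside its range is refused whole. The fingers move at their own pace and stop on an object; the grip force is fixed at half the most. Time passes only in rows, so rows that do not move let the fingers close. It gives the time, the measured TCP pose, the force, the opening and the grip force at its end, in the units of the state.
- robot.get_obs(): the state, without advancing time (a new reading comes with each control period).
- eyes.snapshot(name): name is "scene" or "side" or "wrist"; returns a dict with "color" (400x640x3 uint8, red, green, blue), "camera_matrix" (3x3 intrinsics, pixels), "eye" and "rotation" of the camera in the world; the wrist camera has in their place "tool_from_camera" (4x4, takes a point from camera to tool coordinates, whose origin is the TCP and whose axes are the flange's). Camera axes: x right, y up, looking along -z (the intrinsics and any distortion apply to the point x, -y, -z); pixel columns grow to the right and rows downward; lengths in m; the calibration is good to about 2 mm. The wrist camera is an equidistant fisheye: a pixel r from the principal point sees the ray r / f radians off the axis. A picture is of the moment at which its call begins: read the wrist's pose just before it. There is no depth.
- robot.close_job(): hands the job in; it is judged then, once.
Trained networks look in a picture, given as the dict that the camera call returned (one of the last four; its "shot" number tells which), for a name from the list of things; names that differ only in an ending like _2 or _b are one class to them, and where a whole thing is asked for, a point or a joint stands for the part that bears it (a point fixed in the world has none). Each returns a list of dicts, best first, with "confidence" (0 to 1); they miss things now and then, are a little off and sometimes report something else, mostly with a low value. They report only what shows in the picture. A call takes as long as a camera call. They do not tell look-alikes from the thing itself.
- models.masks_of(picture, query): "mask" (400x640 bool, what is visible of it) and "xy" ([column, row] in pixels, amid what is visible of it).
- models.tip_of(picture, query): "xy" ([column, row] in pixels: a listed point, or the origin of a listed thing).
The state is a dict: "time": time; "joint_positions": joint angles; "qvel": joint speeds; "joint_torque": joint torques, N m; "tool_pos": TCP position; "ee_rot": TCP orientation; "wrist_force": force on the tool from outside, world axes, zero at the start; "wrist_torque": the same for the moment, N m; "width": finger opening in m; "finger_force": force on a finger pad.
Only numpy, scipy, OpenCV 4.12 (cv2) and the standard library are available. Lean on these libraries where they do the work, as an engineer would, in place of code of your own. Each camera call takes 0.05 s, during which the arm holds its last target. There are 200 camera calls.

## Working session

There is one attempt and no reset: what is moved stays moved. The work goes in short steps, Python scripts to look and compute and a tool call to move; the robot and the scene stay as the last step left them, time stands still between calls to the robot, and variables do not carry over. Pictures are saved under pics/ and viewed, at most 14 in all, crops included, and the job is handed in when it is done.

Besides the shell and the picture viewer there is one more tool, called after ">>>" in YAML: its name, and indented under it one key for each argument. step_arm: Moves the arm, as the interface text tells. Its arguments: {"type":"object","properties":{"commands":{"type":"array"}},"required":["commands"]}

```bash
ls; mkdir -p pics; cat > h.py <<'E'
import numpy as np, cv2
from bench import robot, eyes, models
from scipy.spatial.transform import Rotation as R
def cam(p):
    if 'eye' in p: return np.array(p['eye']),np.array(p['rotation'])
    o=p['obs']; Rt=R.from_euler('xyz',o['ee_rot']).as_matrix(); T=np.array(p['tool_from_camera'])
    return np.array(o['tool_pos'])+Rt@T[:3,3],Rt@T[:3,:3]
def snap(n,f=None):
    o=robot.get_obs(); p=eyes.snapshot(n)
    p['obs']=o
    if f: cv2.imwrite('pics/'+f,p['color'][:,:,::-1])
    return p
def ray(p,xy):
    K=np.array(p['camera_matrix']); u=(xy[0]-K[0,2])/K[0,0]; v=(xy[1]-K[1,2])/K[1,1]
    if 'eye' in p: d=np.array([u,-v,-1.])
    else:
        r=np.hypot(u,v)+1e-12; s=np.sin(r)/r; d=np.array([u*s,-v*s,-np.cos(r)])
    e,Rc=cam(p); d=Rc@d; return e,d/np.linalg.norm(d)
def atz(p,xy,z):
    e,d=ray(p,xy); return e+d*(z-e[2])/d[2]
def proj(p,X):
    K=np.array(p['camera_matrix']); e,Rc=cam(p); c=Rc.T@(np.array(X)-e)
    a=np.array([c[0],-c[1],-c[2]])
    if 'eye' in p: q=a[:2]/a[2]
    else:
        h=np.hypot(a[0],a[1])+1e-12; q=a[:2]/h*np.arctan2(h,a[2])
    return np.array([K[0,0]*q[0]+K[0,2],K[1,1]*q[1]+K[1,2]])
E
python3 - <<'E'
from h import *
np.set_printoptions(precision=3,suppress=True)
o=robot.get_obs(); print(o)
hts=dict(heater=0,pot_floor=.03,seat=.148,slot_a=.148,lock_a=.148,lid=.148,rack=0,cart1=.012,thermostat_grip=None,mark=.095,cleaner=0,tape_measure=0,tape_roll=0)
for n in ['scene','side','wrist']:
    p=snap(n,n+'0.png'); print(n,p.keys(),p['camera_matrix'],cam(p)[0])
    if n=='wrist': print(p['tool_from_camera'])
    for q,z in hts.items():
        for d in models.tip_of(p,q)[:5]:
            print(q,round(d['confidence'],2),np.round(d['xy']), atz(p,d['xy'],z if z is not None else .12))
E
```

```text
pics
{'time': 0.0, 'joint_positions': array([-1.362,  0.088,  1.372,  0.   ,  1.684, -0.103]), 'qvel': array([ 0.   ,  0.   , -0.002, -0.   , -0.002,  0.001]), 'joint_torque': array([  0.001, -34.019, -30.243,   0.072,   0.033,  -0.   ]), 'tool_pos': array([ 0.169, -0.523,  0.404]), 'ee_rot': array([-3.139, -0.   ,  0.312]), 'wrist_force': array([-0.212,  0.251, -1.058]), 'wrist_torque': array([-0.026, -0.032,  0.029]), 'finger_force': 0.0, 'width': 0.09442299597720376}
scene dict_keys(['color', 'camera_matrix', 'eye', 'rotation', 'shot', 'obs']) [[504.751   0.    314.479]
 [  0.    504.751 185.902]
 [  0.      0.      1.   ]] [ 1.19  -1.134  1.243]Traceback (most recent call last):
  File "<stdin>", line 10, in <module>
  File "h.py", line 20, in atz
    e,d=ray(p,xy); return e+d*(z-e[2])/d[2]
                                       ~^^^
IndexError: invalid index to scalar variable.
```

```bash
python3 - <<'E'
from h import *
p=snap('scene'); print(p['rotation'])
E
```

```text
[0.85923563 0.00692867 0.51819746]
```

View pics/scene0.png

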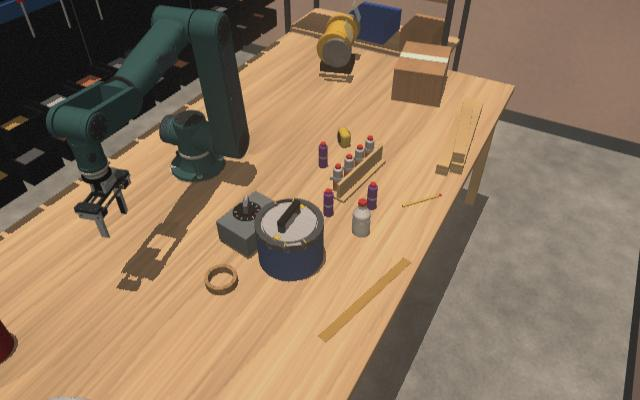

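The scene shows the heater at (291,235) with its lid and handle. The knob is at (246,210), and four cartridges stand in the rack from (338,172) to (370,143). Purple look-alikes are at (323,155), (328,203) and (372,195). The bottle is at (361,218), the tape measure at (343,137) and the tape roll at (221,279). The camera's rotation looks like roll-pitch-yaw.

```bash
sed -i "s/np.array(p\['rotation'\])/R.from_euler('xyz',p['rotation']).as_matrix()/" h.py
python3 - <<'E'
from h import *
np.set_printoptions(precision=3,suppress=True)
hts=dict(heater=0,pot_floor=.03,seat=.148,slot_a=.148,lock_a=.148,lid=.148,rack=0,cart1=.012,thermostat_grip=.12,mark=.095,cleaner=0,tape_measure=0,tape_roll=0)
for n in ['scene','side','wrist']:
    p=snap(n,n+'0.png'); print(n,p['camera_matrix'][0][0],cam(p))
    if n=='wrist': print(p['tool_from_camera'])
    for q,z in hts.items():
        for d in models.tip_of(p,q)[:6]:
            if d['confidence']>.2: print(q,round(d['confidence'],2),np.round(d['xy']), atz(p,d['xy'],z))
E
```

```text
scene 504.7510972404327 (array([ 1.19 , -1.134,  1.243]), array([[ 0.869, -0.319,  0.379],
       [ 0.495,  0.57 , -0.656],
       [-0.007,  0.757,  0.653]]))
heater 0.77 [290. 258.] [ 0.578 -0.236  0.   ]
pot_floor 0.23 [291. 256.] [ 0.589 -0.251  0.03 ]
slot_a 0.83 [286. 202.] [ 0.513 -0.149  0.148]
slot_a 0.81 [294. 245.] [ 0.634 -0.295  0.148]
lock_a 0.93 [273. 243.] [ 0.574 -0.317  0.148]
lock_a 0.91 [308. 211.] [ 0.596 -0.15   0.148]
lock_a 0.52 [358. 168.] [0.637 0.123 0.148]
lid 0.96 [288. 223.] [ 0.572 -0.226  0.148]
rack 0.93 [355. 175.] [0.573 0.243 0.   ]
rack 0.4 [244. 202.] [ 0.289 -0.088  0.   ]
cart1 0.69 [339. 188.] [0.559 0.136 0.012]
cart1 0.62 [348. 178.] [0.564 0.203 0.012]
cart1 0.62 [326. 214.] [ 0.586 -0.008  0.012]
cart1 0.56 [355. 175.] [0.577 0.234 0.012]
cart1 0.53 [368. 210.] [0.705 0.083 0.012]
cart1 0.43 [371. 162.] [0.596 0.338 0.012]
thermostat_grip 0.77 [248. 203.] [ 0.389 -0.188  0.12 ]
mark 0.76 [256. 215.] [ 0.429 -0.203  0.095]
mark 0.7 [294. 246.] [ 0.607 -0.258  0.095]
cleaner 0.62 [354. 175.] [0.568 0.243 0.   ]
cleaner 0.61 [359. 230.] [ 0.71
[... 1059 characters left out ...]
. 281.] [0.433 0.237 0.012]
cart1 0.55 [282. 261.] [0.568 0.202 0.012]
thermostat_grip 0.5 [386. 181.] [ 0.387 -0.206  0.12 ]
mark 0.73 [374. 189.] [ 0.417 -0.179  0.095]
mark 0.4 [391. 180.] [ 0.384 -0.259  0.095]
cleaner 0.71 [270. 218.] [ 0.723  0.005 -0.   ]
tape_measure 0.58 [290. 328.] [0.43  0.416 0.   ]
tape_measure 0.38 [269. 274.] [ 0.583  0.258 -0.   ]
tape_roll 0.51 [390. 179.] [ 0.432 -0.433  0.   ]
wrist 309.70691628693146 (array([ 0.248, -0.499,  0.384]), array([[ 0.308,  0.912,  0.27 ],
       [-0.951,  0.296,  0.088],
       [ 0.   , -0.284,  0.959]]))
[[ 0.002  0.959  0.284  0.083]
 [ 1.    -0.002 -0.     0.001]
 [ 0.     0.284 -0.959  0.02 ]
 [ 0.     0.     0.     1.   ]]
```

View pics/side0.png

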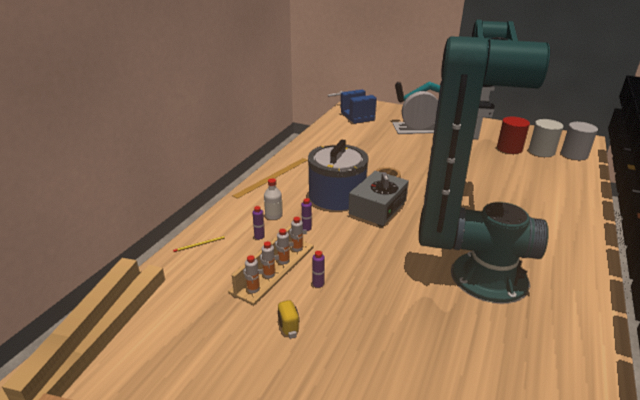

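>>> step_arm:
  commands:
    - [[46,-17,-10,0,0,0,94],[46,-17,-10,0,0,0,94],[46,-17,-10,0,0,0,94],[46,-17,-10,0,0,0,94],[46,-17,-10,0,0,0,94],[46,-17,-10,0,0,0,94],[46,-17,-10,0,0,0,94],[46,-17,-10,0,0,0,94],[46,-17,-10,0,0,0,94],[46,-17,-10,0,0,0,94],[0,0,0,0,0,-0.18,94],[0,0,0,0,0,-0.18,94],[0,0,0,0,0,-0.18,94],[0,0,0,0,0,-0.18,94],[0,0,0,0,0,-0.18,94],[0,0,0,0,0,-0.18,94],[0,0,0,0,0,-0.18,94]]

```text
time: 4.38
tool_pos: [0.5544, -0.2206, 0.5046]
ee_rot: [-3.141, 0.0, 1.578]
wrist_force: [0.3, -0.2, 0.5]
width: 0.0936
finger_force: 0.0
```

```bash
cat > look.py <<'E'
from h import *
np.set_printoptions(precision=3,suppress=True)
hts=dict(heater=0,pot_floor=.03,seat=.148,slot_a=.148,lock_a=.148,lid=.148,rack=0,cart1=.012,thermostat_grip=.117,mark=.095,cleaner=0,tape_measure=0,tape_roll=0)
def look(qs,cams=('wrist',),f=None,mc=.3,**kw):
    for n in cams:
        p=snap(n,f and n+f); o=p['obs']; print(n,o['time'],o['tool_pos'],o['ee_rot'],'w',o['width'],'j',o['joint_positions'])
        for q in qs:
            for d in models.tip_of(p,q)[:7]:
                if d['confidence']>mc: print(q,round(d['confidence'],2),np.round(d['xy']), atz(p,d['xy'],kw.get(q,hts[q])))
    return p
E
python3 -c "
from look import *
look(hts,f='1.png')"
```

```text
wrist 4.375 [ 0.554 -0.221  0.505] [-3.141  0.     1.578] w 0.09358552577421614 j [-0.474  0.197  1.05  -0.     1.894 -0.481]
pot_floor 0.38 [430.  41.] [ 0.715 -0.023  0.03 ]
slot_a 0.87 [287. 134.] [ 0.517 -0.163  0.148]
lock_a 0.77 [355. 113.] [ 0.59  -0.14   0.148]
lock_a 0.56 [327. 261.] [ 0.562 -0.315  0.148]
lid 0.58 [340. 190.] [ 0.575 -0.227  0.148]
thermostat_grip 0.73 [192. 167.] [ 0.389 -0.205  0.117]
mark 0.59 [223. 158.] [ 0.426 -0.197  0.095]
cleaner 0.84 [428.  38.] [ 0.724 -0.009  0.   ]
tape_roll 0.81 [264. 270.] [ 0.453 -0.414  0.   ]
```

View pics/wrist1.png

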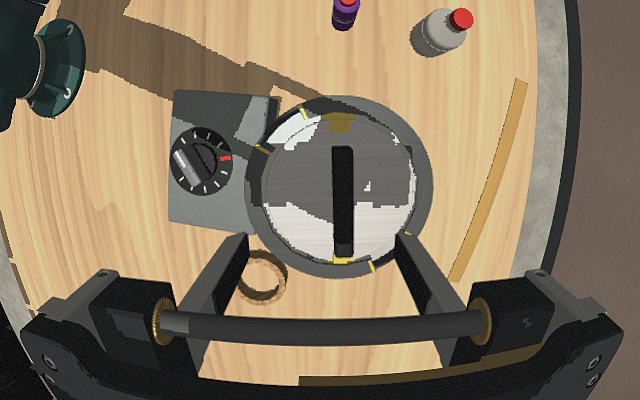

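The wrist view shows the handle running from (342,147) to (343,256), and the lugs at (340,117) and (342,263). The slot marks are at (303,113)/(262,148) and (408,234)/(372,266). The red tick is at (225,158) and the knob at (200,160).

```bash
python3 - <<'E'
from look import *
p=snap('wrist')
im=p['color'].astype(int)
for n,xy,z in [('h1',(342,147),.205),('h2',(343,249),.205),('ya1',(303,113),.161),('ya2',(262,148),.161),('yb1',(408,234),.161),('yb2',(372,266),.161)]:
    print(n,atz(p,xy,z))
a=np.mean([atz(p,x,.161) for x in [(303,113),(262,148)]],0);b=np.mean([atz(p,x,.161) for x in [(408,234),(372,266)]],0)
print('c',(a+b)/2,'yaw',np.degrees(np.arctan2(*(a-b)[1::-1]))-140)
# handle mask dark
hsv=cv2.cvtColor(p['color'],cv2.COLOR_RGB2HSV); m=((hsv[:,:,2]<45)).astype(np.uint8); m[:,:310]=0;m[:,370:]=0;m[:135]=0;m[275:]=0
n,l,s,c=cv2.connectedComponentsWithStats(m); i=1+s[1:,4].argmax(); q=np.argwhere(l==i)[:,::-1].astype(np.float32)
W=np.array([atz(p,x,.205)[:2] for x in q],np.float32); r=cv2.minAreaRect(W*1000); print(r)
v=cv2.resize(p['color'][90:240,160:310],None,fx=4,fy=4,interpolation=cv2.INTER_CUBIC); cv2.imwrite('pics/knob.png',v[:,:,::-1])
E
```

```text
h1 [ 0.573 -0.171  0.205]
h2 [ 0.576 -0.272  0.205]
ya1 [ 0.535 -0.141  0.161]
ya2 [ 0.492 -0.177  0.161]
yb1 [ 0.655 -0.275  0.161]
yb2 [ 0.615 -0.316  0.161]
c [ 0.574 -0.227  0.161] yaw -8.333305810004873
((574.8314208984375, -225.1006622314453), (19.182708740234375, 110.16805267333984), 2.2456820011138916)
```

View pics/knob.png

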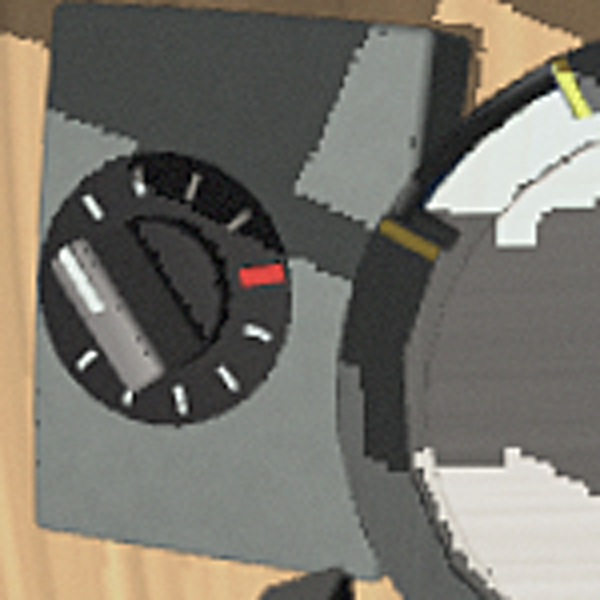

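The handle measures 110x19 mm, centred at (0.575,-0.225), angle about 1.61 rad, which agrees with the pot axis. The heater yaw is about -0.145, so the slots are about 0.69 rad ahead. In the crop the knob's pointer is at its upper left end (70,255), the red mark is at (262,275), and the pointer is near the first tick. Next I grip the handle.

>>> step_arm:
  commands:
    - [[-1,4,22,0,0,-0.035,94],[-1,4,22,0,0,0,94],[-1,4,22,0,0,0,94],[-1,4,22,0,0,0,94],[-1,3,21,0,0,0,94],[0,1,21,0,0,0,94],[0,0,0,0,0,0,0],[0,0,0,0,0,0,0],[0,0,0,0,0,0,0],[0,0,0,0,0,0,0],[0,0,0,0,0,0,0]]

```text
time: 6.5
tool_pos: [0.5745, -0.225, 0.3753]
ee_rot: [3.141, 0.001, 1.607]
wrist_force: [1.0, -0.3, 0.3]
width: 0.0474
finger_force: 0.0
```

>>> step_arm:
  commands:
    - [[0,0,0,0,0,0,0],[0,0,0,0,0,0,0],[0,0,0,0,0,0,0],[0,0,0,0,0,0,0],[0,0,0,0,0,0,0]]

```text
time: 7.12
tool_pos: [0.5746, -0.225, 0.3746]
ee_rot: [3.141, 0.0, 1.607]
wrist_force: [0.6, 0.0, -0.1]
width: 0.0198
finger_force: 30.0
```

>>> step_arm:
  commands:
    - [[0,0,0,0,0,-0.1,0],[0,0,0,0,0,-0.1,0],[0,0,0,0,0,-0.1,0],[0,0,0,0,0,-0.1,0],[0,0,0,0,0,-0.1,0],[0,0,0,0,0,-0.1,0],[0,0,0,0,0,-0.08,0],[0,0,0,0,0,0,0]]

```text
time: 8.12
tool_pos: [0.5744, -0.2251, 0.3746]
ee_rot: [-3.141, -0.0, 2.286]
wrist_force: [-0.1, -0.1, -0.2]
width: 0.0196
finger_force: 30.0
```

```bash
python3 - <<'E'
from look import *
p=look([],f='2.png'); print(p['obs']['wrist_torque'],p['obs']['wrist_force'])
cv2.imwrite('pics/c2.png',cv2.resize(p['color'][0:300,180:560],None,fx=2,fy=2)[:,:,::-1])
E
```

```text
wrist 8.125 [ 0.574 -0.225  0.375] [-3.141 -0.     2.286] w 0.019594212794642216 j [-0.465  0.244  1.251 -0.     1.648 -1.18 ]
[-0.107 -0.074  0.126] [-0.113 -0.066 -0.228]
```

View pics/c2.png

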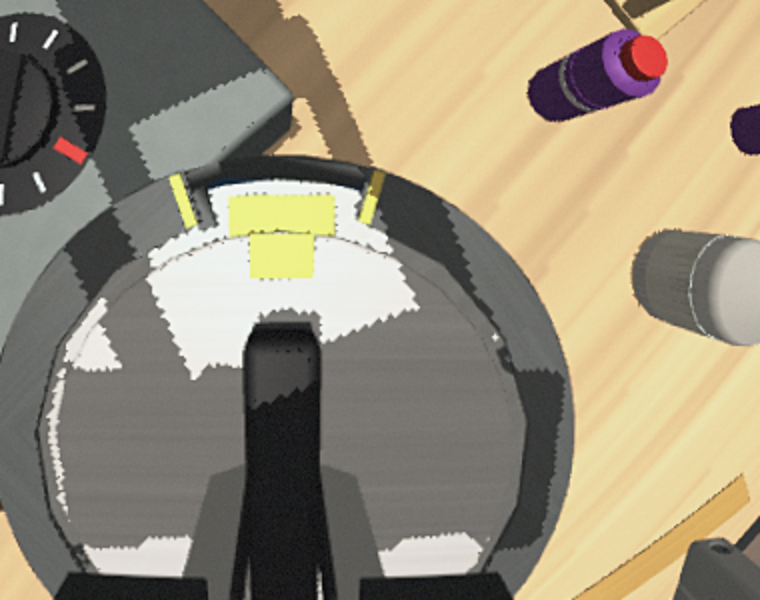

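The lug at (281,215) sits centred between the marks at (184,200) and (371,197). Now I lift the lid.

>>> step_arm:
  commands:
    - [[0,0,-6,0,0,0,0],[0,0,-8,0,0,0,0],[0,0,-14,0,0,0,0],[0,0,-20,0,0,0,0],[0,0,-20,0,0,0,0],[20,1,0,0,0,0,0],[40,3,0,0,0,0,0],[40,3,0,0,0,0,0],[40,3,0,0,0,0,0],[40,3,0,0,0,0,0],[40,3,0,0,0,0,0],[40,2,0,0,0,0,0],[40,2,0,0,0,0,0],[20,1,0,0,0,0,0],[0,0,0,0,0,0,0]]

```text
time: 10.05
tool_pos: [0.3793, 0.0311, 0.4442]
ee_rot: [3.139, 0.002, 2.289]
wrist_force: [0.9, -0.8, -4.7]
width: 0.0196
finger_force: 30.0
```

```bash
python3 - <<'E'
from look import *
p=look(['rack','cart1','cleaner'],f='3.png'); print(p['obs']['wrist_torque'],p['obs']['wrist_force'])
E
```

```text
wrist 10.05 [0.379 0.031 0.444] [3.139 0.002 2.289] w 0.019580576480820108 j [-0.068 -0.302  1.646 -0.     1.795 -0.786]
rack 0.92 [502. 156.] [0.573 0.237 0.   ]
cart1 0.96 [545. 112.] [0.577 0.345 0.012]
cart1 0.76 [494. 257.] [0.691 0.117 0.012]
cart1 0.66 [523. 139.] [0.575 0.28  0.012]
cart1 0.65 [408. 268.] [0.58  0.007 0.012]
cart1 0.61 [455. 201.] [0.557 0.131 0.012]
cart1 0.59 [302. 377.] [ 0.614 -0.293  0.012]
cleaner 0.78 [449. 313.] [ 0.724 -0.01   0.   ]
[-0.038 -0.147 -0.007] [ 0.891 -0.783 -4.655]
```

View pics/wrist3.png

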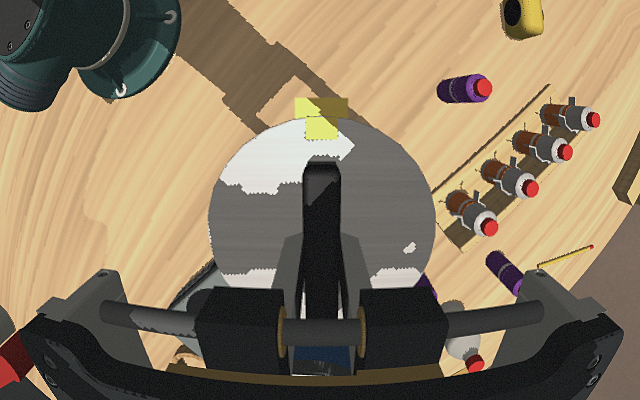

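The lid hangs level and the bench under it is clear. The four orange cartridges sit in the rack from (488,228) to (594,118), and the purple one at (465,88) is separate. I lower the lid.

>>> step_arm:
  commands:
    - [[0,0,30,0,0,0,0],[0,0,30,0,0,0,0],[0,0,30,0,0,0,0],[0,0,30,0,0,0,0],[0,0,30,0,0,0,0],[0,0,25,0,0,0,0],[0,0,20,0,0,0,0],[0,0,10,0,0,0,0],[0,0,7,0,0,0,0],[0,0,4,0,0,0,0],[0,0,0,0,0,0,0]]

```text
time: 11.62
tool_pos: [0.3806, 0.0301, 0.2271]
ee_rot: [3.141, 0.001, 2.287]
wrist_force: [0.7, 0.3, -4.8]
width: 0.0195
finger_force: 30.0
```

>>> step_arm:
  commands:
    - [[0,0,0.5,0,0,0,0],[0,0,0,0,0,0,70],[0,0,0,0,0,0,70],[0,0,0,0,0,0,70],[0,0,0,0,0,0,70],[0,0,0,0,0,0,70],[0,0,0,0,0,0,70],[0,0,-20,0,0,0,70],[0,0,-40,0,0,0,70],[0,0,-40,0,0,0,70],[0,0,-40,0,0,0,70],[0,0,-40,0,0,0,70],[16,45,0,0,0,0,70],[16,45,0,0,0,0,70],[16,45,0,0,0,0,70],[16,45,0,0,0,0,70],[16,45,0,0,0,0,70]]

```text
time: 13.75
tool_pos: [0.4982, 0.2398, 0.4059]
ee_rot: [-3.141, 0.0, 2.287]
wrist_force: [0.2, -0.3, 0.8]
width: 0.0698
finger_force: 0.0
```

>>> step_arm:
  commands:
    - [[0,0,0,0,0,0.187,54],[0,0,0,0,0,0.187,54],[0,0,0,0,0,0.187,54],[0,0,0,0,0,0.187,54],[0,0,0,0,0,0.187,54],[0,0,0,0,0,0.187,54],[0,0,0,0,0,0.187,54],[0,0,0,0,0,0.187,54],[0,0,0,0,0,0.187,54],[0,0,0,0,0,0.187,54],[0,0,0,0,0,0.187,54],[0,0,0,0,0,0.187,54],[0,0,0,0,0,0.187,54],[0,0,0,0,0,0,54]]

```text
time: 15.5
tool_pos: [0.4976, 0.2383, 0.4059]
ee_rot: [3.141, 0.0, -0.142]
wrist_force: [-0.2, 0.0, 0.2]
width: 0.0541
finger_force: 0.0
```

```bash
python3 - <<'E'
from look import *
p=look(['rack','cart1','lid','cleaner','tape_measure'],f='4.png',lid=0)
E
```

```text
wrist 15.5 [0.498 0.238 0.406] [ 3.141  0.    -0.142] w 0.05411277402922914 j [ 0.344  0.091  1.364 -0.     1.687  2.057]
rack 0.78 [316. 123.] [0.566 0.234 0.   ]
cart1 0.92 [224. 125.] [0.583 0.346 0.012]
cart1 0.92 [480.  94.] [0.583 0.017 0.012]
cart1 0.71 [399. 119.] [0.559 0.132 0.012]
cart1 0.69 [342. 121.] [0.564 0.202 0.012]
cart1 0.62 [399.   8.] [0.699 0.112 0.012]
cart1 0.6 [283. 120.] [0.576 0.272 0.012]
cart1 0.6 [326. 220.] [0.443 0.238 0.012]
lid 0.81 [472. 235.] [0.382 0.028 0.   ]
lid 0.71 [633.  93.] [ 0.593 -0.368  0.   ]
tape_measure 0.65 [314. 120.] [0.569 0.235 0.   ]
tape_measure 0.6 [203. 240.] [ 0.432  0.417 -0.   ]
```

View pics/wrist4.png

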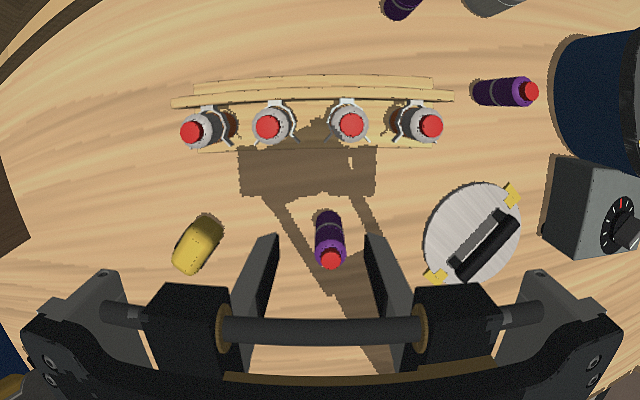

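The view shows the four caps at (192,131), (268,126), (352,125) and (431,126), all in clips. Purple look-alikes are at (330,240) and (500,92), and the lid lies flat at (472,232). I measure the cap centres at their known height.

```bash
cat >> look.py <<'E'
def caps(p,z=.124,amin=60):
    im=cv2.cvtColor(p['color'],cv2.COLOR_RGB2HSV); m=(((im[:,:,0]<6)|(im[:,:,0]>174))&(im[:,:,1]>170)&(im[:,:,2]>90)).astype(np.uint8)
    n,l,s,c=cv2.connectedComponentsWithStats(m)
    for i in range(1,n):
        if s[i,4]>amin:
            q=np.argwhere(l==i)[:,::-1]; W=np.array([atz(p,x,z)[:2] for x in q]); print(np.round(c[i]),s[i,4],'mean',W.mean(0),'mid',(W.max(0)+W.min(0))/2)
E
python3 - <<'E'
from look import *
p=snap('wrist'); caps(p)
E
```

```text
[531.  91.] 206 mean [0.585 0.018] mid [0.584 0.017]
[352. 125.] 117 mean [0.565 0.202] mid [0.565 0.202]
[265. 127.] 272 mean [0.573 0.274] mid [0.574 0.272]
[433. 126.] 300 mean [0.556 0.13 ] mid [0.557 0.131]
[190. 132.] 331 mean [0.582 0.343] mid [0.582 0.344]
[331. 260.] 282 mean [0.443 0.236] mid [0.443 0.236]
```

>>> step_arm:
  commands:
    - [[0,0,0,0,0,-0.02,54],[18,25,0,0,0,0,54],[18,25,0,0,0,0,54],[18,25,0,0,0,0,54],[18,25,0,0,0,0,54],[0,0,25,0,0,0,54],[0,0,26,0,0,0,54],[0,0,25,0,0,0,54],[0,0,25,0,0,0,54],[0,0,25,0,0,0,54],[0,0,0,0,0,0,0],[0,0,0,0,0,0,0],[0,0,0,0,0,0,0],[0,0,0,0,0,0,0]]

```text
time: 17.6
tool_pos: [0.557, 0.1303, 0.2817]
ee_rot: [-3.14, -0.003, -0.124]
wrist_force: [0.7, 0.5, -1.4]
width: 0.0338
finger_force: 2.8
```

Gripped at 34 mm. Now I pull it out along -x and lift.

>>> step_arm:
  commands:
    - [[0,0,0,0,0,0,0],[-4,0,0,0,0,0,0],[-6,0,0,0,0,0,0],[-8,0,0,0,0,0,0],[-8,0,0,0,0,0,0],[-8,0,0,0,0,0,0],[-8,0,0,0,0,0,0],[-4,0,0,0,0,0,0],[0,0,-20,0,0,0,0],[0,0,-40,0,0,0,0],[0,0,-40,0,0,0,0],[0,0,-40,0,0,0,0],[0,0,-40,0,0,0,0],[0,0,0,0,0,0,0]]

```text
time: 19.35
tool_pos: [0.5105, 0.1359, 0.4616]
ee_rot: [-3.141, -0.001, -0.124]
wrist_force: [-0.2, 0.1, -0.4]
width: 0.0334
finger_force: 30.0
```

>>> step_arm:
  commands:
    - [[17.5,40,0,0,0,0,0],[17.5,40,0,0,0,0,0],[17.5,40,0,0,0,0,0],[17.5,40,0,0,0,0,0],[17.5,40,0,0,0,0,0],[17.5,40,0,0,0,0,0],[17.5,40,0,0,0,0,0],[17.5,42,0,0,0,0,0],[0,0,0,0,0,-0.153,0],[0,0,0,0,0,-0.153,0],[0,0,0,0,0,-0.153,0],[0,0,0,0,0,-0.153,0],[0,0,0,0,0,-0.153,0],[0,0,0,0,0,0,0]]

```text
time: 21.1
tool_pos: [0.6099, -0.2009, 0.4561]
ee_rot: [-3.135, 0.004, 0.639]
wrist_force: [-0.3, 0.1, -0.6]
width: 0.0334
finger_force: 30.0
```

```bash
python3 - <<'E'
from look import *
p=look(['heater','pot_floor','seat','slot_a','lock_a','cart1'],f='5.png')
look(['pot_floor','seat','slot_a','cart1','lock_a'],cams=['scene','side'],f='5.png',cart1=.19)
a=p['color'][:300,150:550]; cv2.imwrite('pics/c5.png',cv2.resize(a,None,fx=2,fy=2)[:,:,::-1])
E
```

```text
wrist 21.1 [ 0.61  -0.201  0.456] [-3.135  0.004  0.639] w 0.03340946092899986 j [-0.406  0.298  1.024  0.     1.828  0.525]
heater 0.75 [326. 195.] [ 0.58  -0.229  0.   ]
pot_floor 0.84 [323. 202.] [ 0.576 -0.226  0.03 ]
seat 0.33 [260. 177.] [ 0.589 -0.141  0.148]
slot_a 0.84 [412. 225.] [ 0.64  -0.293  0.148]
lock_a 0.97 [259. 175.] [ 0.59  -0.139  0.148]
lock_a 0.63 [319. 204.] [ 0.601 -0.203  0.148]
cart1 0.9 [84. 28.] [0.576 0.277 0.012]
cart1 0.72 [193.   1.] [0.702 0.102 0.012]
cart1 0.7 [68. 13.] [0.581 0.342 0.012]
cart1 0.64 [200. 100.] [0.588 0.    0.012]
cart1 0.59 [324. 204.] [ 0.57  -0.233  0.012]
cart1 0.57 [ 68. 110.] [0.44  0.225 0.012]
scene 21.45 [ 0.61  -0.201  0.46 ] [-3.141  0.     0.64 ] w 0.03349342414825665 j [-0.407  0.296  1.019 -0.     1.828  0.524]
pot_floor 0.36 [353. 173.] [0.577 0.217 0.03 ]
seat 0.68 [286. 223.] [ 0.566 -0.228  0.148]
slot_a 0.98 [288. 205.] [ 0.526 -0.158  0.148]
slot_a 0.89 [296. 246.] [ 0.641 -0.295  0.148]
cart1 0.82 [370. 208.] [ 0.777 -0.082  0.19 ]
cart1 0.77 [326. 215.] [ 0.674 -0.177  0.19 ]
cart1 0.68 [302. 211.] [ 0.604 -0
[... 284 characters left out ...]
 21.75 [ 0.61  -0.201  0.46 ] [ 3.141 -0.     0.641] w 0.03361988147992526 j [-0.407  0.295  1.018 -0.     1.827  0.523]
pot_floor 0.48 [253. 288.] [0.572 0.359 0.03 ]
seat 0.6 [338. 160.] [ 0.57  -0.225  0.148]
slot_a 0.83 [327. 148.] [ 0.646 -0.296  0.148]
slot_a 0.7 [346. 171.] [ 0.514 -0.163  0.148]
cart1 0.84 [285. 264.] [0.447 0.4   0.19 ]
cart1 0.82 [305. 228.] [0.469 0.246 0.19 ]
cart1 0.8 [271. 278.] [0.453 0.456 0.19 ]
cart1 0.8 [249. 288.] [0.481 0.506 0.19 ]
cart1 0.57 [317. 282.] [0.353 0.426 0.19 ]
cart1 0.55 [258. 232.] [0.571 0.318 0.19 ]
cart1 0.49 [326. 148.] [ 0.615 -0.215  0.19 ]
lock_a 0.95 [324. 170.] [ 0.585 -0.138  0.148]
lock_a 0.91 [347. 152.] [ 0.568 -0.302  0.148]
```

View pics/c5.png

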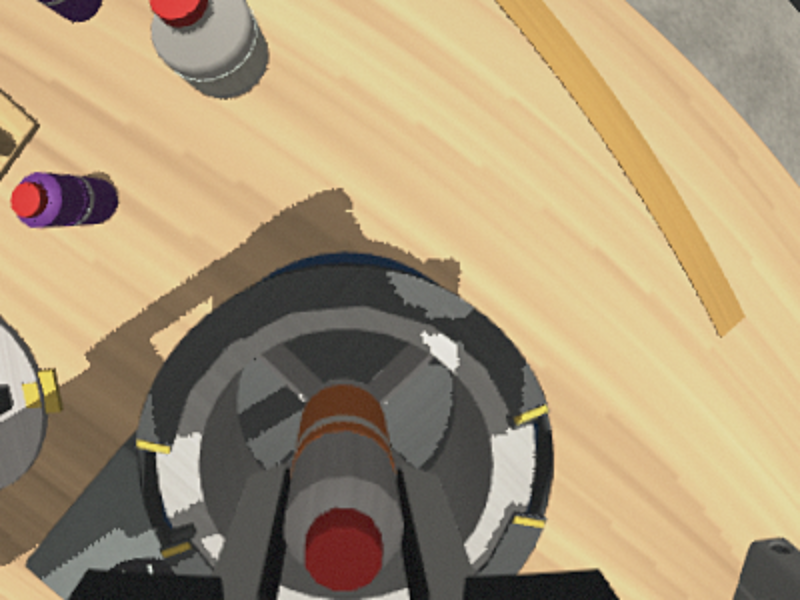

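The held cartridge at (345,450) lies midway between the cross plates at (268,350) and (415,350). I lower it.

>>> step_arm:
  commands:
    - [[0,0,25,0,0,0,0],[0,0,25,0,0,0,0],[0,0,25,0,0,0,0],[0,0,25,0,0,0,0],[0,0,25,0,0,0,0],[0,0,20,0,0,0,0],[0,0,8,0,0,0,0],[0,0,4,0,0,0,0],[0,0,2,0,0,0,0],[0,0,0,0,0,0,0]]

```text
time: 23.3
tool_pos: [0.6102, -0.2011, 0.302]
ee_rot: [3.14, -0.001, 0.641]
wrist_force: [0.8, -0.2, -0.7]
width: 0.0335
finger_force: 30.0
```

>>> step_arm:
  commands:
    - [[0,0,1.5,0,0,0,0],[0,0,1,0,0,0,0],[0,0,0,0,0,0,0]]

```text
time: 23.68
tool_pos: [0.6101, -0.2011, 0.2995]
ee_rot: [3.14, -0.001, 0.641]
wrist_force: [-0.3, 0.1, 2.1]
width: 0.0338
finger_force: 30.0
```

>>> step_arm:
  commands:
    - [[0,0,0,0,0,0,54],[0,0,0,0,0,0,54],[0,0,0,0,0,0,54],[0,0,-30,0,0,0,54],[0,0,-40,0,0,0,54],[0,0,-30,0,0,0.153,54],[0,0,-20,0,0,0.153,54],[0,0,0,0,0,0.153,54],[0,0,0,0,0,0.153,54],[0,0,0,0,0,0.153,54],[-10.5,-44,0,0,0,0,54],[-10.5,-44,0,0,0,0,54],[-10.5,-44,0,0,0,0,54],[-10.5,-44,0,0,0,0,54],[-10.5,-44,0,0,0,0,54],[-10.5,-44,0,0,0,0,54],[-10.5,-44,0,0,0,0,54],[-10.5,-44,0,0,0,0,54],[-10.5,-42,0,0,0,0,54],[0,0,0,0,0,0,54]]

```text
time: 26.18
tool_pos: [0.5644, 0.2043, 0.4184]
ee_rot: [-3.141, 0.001, -0.12]
wrist_force: [-0.2, -0.5, -0.6]
width: 0.0541
finger_force: 0.0
```

```bash
python3 - <<'E'
from look import *
p=look(['lid'],f='6.png',lid=0); caps(p)
e=p['obs']['tool_pos']; print('cap cart1 in pot', proj(p,[.610,-.201,.142]))
p=snap('scene','scene6.png'); caps(p,.142,15); 
E
```

```text
wrist 26.175 [0.564 0.204 0.418] [-3.141  0.001 -0.12 ] w 0.054118268916893406 j [0.253 0.198 1.219 0.    1.725 1.943]
lid 0.82 [443. 276.] [0.385 0.032 0.   ]
[525.  26.] 402 mean [ 0.726 -0.025] mid [ 0.726 -0.025]
[400.  45.] 267 mean [0.7   0.117] mid [0.7   0.117]
[633. 132.] 91 mean [ 0.611 -0.226] mid [ 0.611 -0.226]
[503. 159.] 209 mean [0.588 0.016] mid [0.588 0.016]
[179. 200.] 253 mean [0.583 0.343] mid [0.583 0.343]
[247. 200.] 275 mean [0.574 0.272] mid [0.574 0.272]
[323. 200.] 293 mean [0.566 0.201] mid [0.566 0.201]
[306. 309.] 163 mean [0.446 0.234] mid [0.446 0.234]
cap cart1 in pot [633.842 135.305]
[328. 191.] 17 mean [ 0.602 -0.028] mid [ 0.602 -0.027]
[362. 201.] 35 mean [ 0.723 -0.02 ] mid [ 0.723 -0.02 ]
[304. 225.] 25 mean [ 0.614 -0.203] mid [ 0.613 -0.203]
```

>>> step_arm:
  commands:
    - [[2,3,25,0,0,0,54],[0,0,25,0,0,0,54],[0,0,25,0,0,0,54],[0,0,25,0,0,0,54],[0,0,25,0,0,0,54],[0,0,13,0,0,0,54],[0,0,0,0,0,0,0],[0,0,0,0,0,0,0],[0,0,0,0,0,0,0],[0,0,0,0,0,0,0],[0,0,0,0,0,0,0],[-4,0,0,0,0,0,0],[-6,0,0,0,0,0,0],[-8,0,0,0,0,0,0],[-8,0,0,0,0,0,0],[-8,0,0,0,0,0,0],[-8,0,0,0,0,0,0],[-4,0,0,0,0,0,0],[0,0,0,0,0,0,0]]

```text
time: 28.7
tool_pos: [0.5207, 0.2039, 0.281]
ee_rot: [3.141, 0.0, -0.124]
wrist_force: [1.3, -1.2, 5.1]
width: 0.0337
finger_force: 30.0
```

>>> step_arm:
  commands:
    - [[0,0,-30,0,0,0,0],[0,0,-50,0,0,0,0],[0,0,-50,0,0,0,0],[0,0,-50,0,0,0,0],[7.5,45,0,0,0,0,0],[7.5,45,0,0,0,0,0],[7.5,45,0,0,0,0,0],[7.5,45,0,0,0,0,0],[7.5,45,0,0,0,0,0],[7.5,45,0,0,0,0,0],[7.5,45,0,0,0,0,0],[7.5,45,0,0,0,0,0],[7.5,45,0,0,0,0,0],[7.5,45,0,0,0,0,0],[0,0,0,0,0,-0.153,0],[0,0,0,0,0,-0.153,0],[0,0,0,0,0,-0.153,0],[0,0,0,0,0,-0.153,0],[0,0,0,0,0,-0.153,0],[0,0,0,0,0,0,0]]

```text
time: 31.2
tool_pos: [0.5397, -0.2516, 0.4583]
ee_rot: [-3.136, 0.002, 0.639]
wrist_force: [-0.5, -0.1, -1.0]
width: 0.0339
finger_force: 30.0
```

```bash
python3 - <<'E'
from look import *
p=look(['pot_floor'],f='7.png'); caps(p,.142); print(p['obs']['finger_force'])
a=p['color'][:300,150:550]; cv2.imwrite('pics/c7.png',cv2.resize(a,None,fx=2,fy=2)[:,:,::-1])
E
```

```text
wrist 31.2 [ 0.54  -0.252  0.458] [-3.136  0.002  0.639] w 0.03391466270752961 j [-0.532  0.188  1.152  0.001  1.807  0.4  ]
pot_floor 0.73 [325. 140.] [ 0.576 -0.229  0.03 ]
[164.  28.] 184 mean [ 0.586 -0.014] mid [ 0.586 -0.014]
[24. 60.] 65 mean [0.451 0.194] mid [0.451 0.194]
[324. 104.] 281 mean [ 0.612 -0.2  ] mid [ 0.613 -0.2  ]
[322. 279.] 990 mean [ 0.462 -0.309] mid [ 0.463 -0.31 ]
29.96504455804825
```

View pics/c7.png

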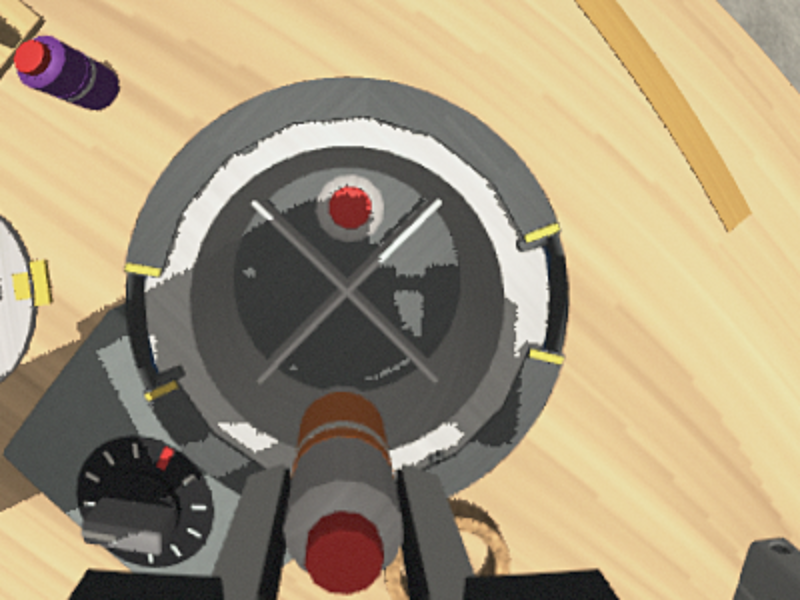

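Cartridge 1 stands upright in the far quarter, with its cap at (350,207). The held one is lined up with the near quarter. I lower it.

>>> step_arm:
  commands:
    - [[0,0,25,0,0,0,0],[0,0,25,0,0,0,0],[0,0,25,0,0,0,0],[0,0,25,0,0,0,0],[0,0,25,0,0,0,0],[0,0,20,0,0,0,0],[0,0,8,0,0,0,0],[0,0,4,0,0,0,0],[0,0,2,0,0,0,0],[0,0,1,0,0,0,0],[0,0,1,0,0,0,0],[0,0,0,0,0,0,0]]

```text
time: 32.8
tool_pos: [0.5397, -0.2518, 0.3]
ee_rot: [3.141, -0.0, 0.641]
wrist_force: [0.3, 0.4, -1.0]
width: 0.0333
finger_force: 30.0
```

>>> step_arm:
  commands:
    - [[0,0,1,0,0,0,0],[0,0,0.5,0,0,0,54],[0,0,0,0,0,0,54],[0,0,0,0,0,0,54],[0,0,-30,0,0,0,54],[0,0,-40,0,0,0,54],[0,0,-30,0,0,0.153,54],[0,0,-20,0,0,0.153,54],[0,0,0,0,0,0.153,54],[0,0,0,0,0,0.153,54],[0,0,0,0,0,0.153,54],[-3,-58,0,0,0,0,54],[-3,-58,0,0,0,0,54],[-3,-58,0,0,0,0,54],[-3,-58,0,0,0,0,54],[-3,-58,0,0,0,0,54],[-3,-58,0,0,0,0,54],[-3,-58,0,0,0,0,54],[-3,-58,0,0,0,0,54],[-4,-60,0,0,0,0,54],[0,0,0,0,0,0,54]]

```text
schema error: expected 1 to 20 rows
```

>>> step_arm:
  commands:
    - [[0,0,1,0,0,0,0],[0,0,0.5,0,0,0,54],[0,0,0,0,0,0,54],[0,0,0,0,0,0,54],[0,0,-30,0,0,0,54],[0,0,-40,0,0,0,54],[0,0,-30,0,0,0.153,54],[0,0,-20,0,0,0.153,54],[0,0,0,0,0,0.153,54],[0,0,0,0,0,0.153,54],[0,0,0,0,0,0.153,54],[-3,-58,0,0,0,0,54],[-3,-58,0,0,0,0,54],[-3,-58,0,0,0,0,54],[-3,-58,0,0,0,0,54],[-3,-58,0,0,0,0,54],[-3,-58,0,0,0,0,54],[-3,-58,0,0,0,0,54],[-3,-58,0,0,0,0,54],[-4,-60,0,0,0,0,54]]

```text
time: 35.3
tool_pos: [0.5767, 0.2735, 0.4182]
ee_rot: [3.141, -0.0, -0.125]
wrist_force: [0.4, -0.7, 0.9]
width: 0.0541
finger_force: 0.0
```

```bash
python3 - <<'E'
from look import *
p=look(['lid'],lid=0); caps(p); p=snap('scene','scene8.png');caps(p,.142,12)
E
```

```text
wrist 35.3 [0.577 0.273 0.418] [ 3.141 -0.    -0.125] w 0.05406570421135799 j [ 0.354  0.285  1.115 -0.     1.742  2.049]
lid 0.59 [347. 177.] [0.569 0.239 0.   ]
lid 0.56 [485. 273.] [0.386 0.025 0.   ]
[572.  44.] 288 mean [ 0.725 -0.029] mid [ 0.725 -0.03 ]
[466.  57.] 259 mean [0.7   0.121] mid [0.7   0.121]
[550. 165.] 153 mean [0.588 0.019] mid [0.589 0.018]
[245. 205.] 269 mean [0.583 0.344] mid [0.583 0.344]
[321. 205.] 295 mean [0.574 0.273] mid [0.574 0.273]
[367. 311.] 146 mean [0.447 0.237] mid [0.447 0.237]
[373. 184.] 17 mean [0.716 0.076] mid [0.717 0.076]
[328. 191.] 17 mean [ 0.602 -0.028] mid [ 0.602 -0.027]
[362. 201.] 36 mean [ 0.723 -0.02 ] mid [ 0.723 -0.021]
[304. 225.] 23 mean [ 0.613 -0.202] mid [ 0.613 -0.202]
[274. 227.] 27 mean [ 0.539 -0.256] mid [ 0.539 -0.257]
```

>>> step_arm:
  commands:
    - [[-2.5,0,25,0,0,0,54],[0,0,25,0,0,0,54],[0,0,25,0,0,0,54],[0,0,25,0,0,0,54],[0,0,25,0,0,0,54],[0,0,12,0,0,0,54],[0,0,0,0,0,0,0],[0,0,0,0,0,0,0],[0,0,0,0,0,0,0],[0,0,0,0,0,0,0],[0,0,0,0,0,0,0],[-4,0,0,0,0,0,0],[-6,0,0,0,0,0,0],[-8,0,0,0,0,0,0],[-8,0,0,0,0,0,0],[-8,0,0,0,0,0,0],[-8,0,0,0,0,0,0],[-4,0,0,0,0,0,0],[0,0,0,0,0,0,0]]

```text
time: 37.83
tool_pos: [0.5283, 0.2776, 0.2815]
ee_rot: [3.141, 0.0, -0.124]
wrist_force: [0.6, -0.7, 5.5]
width: 0.0339
finger_force: 30.0
```

>>> step_arm:
  commands:
    - [[0,0,-30,0,0,0,0],[0,0,-50,0,0,0,0],[0,0,-50,0,0,0,0],[0,0,-50,0,0,0,0],[14,53,0,0,0,0,0],[14,53,0,0,0,0,0],[14,53,0,0,0,0,0],[14,53,0,0,0,0,0],[14,53,0,0,0,0,0],[14,53,0,0,0,0,0],[14,53,0,0,0,0,0],[14,53,0,0,0,0,0],[14,53,0,0,0,0,0],[14,51,0,0,0,0,0],[0,0,0,0,0,0.161,0],[0,0,0,0,0,0.161,0],[0,0,0,0,0,0.161,0],[0,0,0,0,0,0.161,0],[0,0,0,0,0,0.161,0],[0,0,0,0,0,0,0]]

```text
time: 40.33
tool_pos: [0.6022, -0.2633, 0.4582]
ee_rot: [3.139, 0.007, -0.927]
wrist_force: [-0.1, -0.3, -0.4]
width: 0.0331
finger_force: 30.0
```

```bash
python3 - <<'E'
from look import *
p=look(['pot_floor'],f='9.png'); caps(p,.142); print(p['obs']['finger_force'],p['obs']['wrist_force'])
p=snap('side'); caps(p,.142,12);print(robot.get_obs()['tool_pos'])
E
```

```text
wrist 40.325 [ 0.602 -0.263  0.458] [ 3.139  0.007 -0.927] w 0.03313554770943615 j [-0.499  0.334  0.974  0.001  1.841  1.999]
[274. 232.] 148 mean [ 0.615 -0.203] mid [ 0.615 -0.201]
[364. 232.] 82 mean [ 0.541 -0.259] mid [ 0.54  -0.258]
[321. 278.] 863 mean [ 0.543 -0.188] mid [ 0.543 -0.188]
[135. 288.] 209 mean [ 0.72  -0.018] mid [ 0.72  -0.018]
29.998286962509155 [-0.064 -0.254 -0.441]
[336. 116.] 15 mean [ 0.748 -0.621] mid [ 0.747 -0.622]
[516. 130.] 419 mean [ 0.028 -0.798] mid [ 0.038 -0.76 ]
[349. 162.] 15 mean [ 0.536 -0.244] mid [ 0.536 -0.245]
[325. 164.] 13 mean [ 0.609 -0.193] mid [ 0.608 -0.193]
[272. 181.] 40 mean [ 0.714 -0.003] mid [ 0.714 -0.003]
[307. 200.] 21 mean [0.561 0.05 ] mid [0.561 0.05 ]
[257. 208.] 19 mean [0.675 0.154] mid [0.674 0.155]
[318. 253.] 30 mean [0.419 0.273] mid [0.419 0.273]
[250. 258.] 32 mean [0.567 0.367] mid [0.567 0.367]
[ 0.602 -0.263  0.46 ]
```

>>> step_arm:
  commands:
    - [[0,0,25,0,0,0,0],[0,0,25,0,0,0,0],[0,0,25,0,0,0,0],[0,0,25,0,0,0,0],[0,0,25,0,0,0,0],[0,0,20,0,0,0,0],[0,0,8,0,0,0,0],[0,0,4,0,0,0,0],[0,0,2,0,0,0,0],[0,0,1,0,0,0,0],[0,0,1,0,0,0,0],[0,0,0,0,0,0,0]]

```text
time: 41.98
tool_pos: [0.6023, -0.2636, 0.3009]
ee_rot: [-3.141, -0.001, -0.929]
wrist_force: [-0.0, -0.2, 1.0]
width: 0.0335
finger_force: 30.0
```

>>> step_arm:
  commands:
    - [[0,0,1.5,0,0,0,54],[0,0,0,0,0,0,54],[0,0,0,0,0,0,54],[0,0,-30,0,0,0,54],[0,0,-40,0,0,0,54],[0,0,-30,0,0,-0.161,54],[0,0,-20,0,0,-0.161,54],[0,0,0,0,0,-0.161,54],[0,0,0,0,0,-0.161,54],[0,0,0,0,0,-0.161,54],[-9.5,-60,0,0,0,0,54],[-9.5,-60,0,0,0,0,54],[-9.5,-60,0,0,0,0,54],[-9.5,-60,0,0,0,0,54],[-9.5,-60,0,0,0,0,54],[-9.5,-60,0,0,0,0,54],[-9.5,-60,0,0,0,0,54],[-9.5,-60,0,0,0,0,54],[-9.5,-60,0,0,0,0,54],[-9.5,-60,0,0,0,0,54]]

```text
time: 44.48
tool_pos: [0.5819, 0.3455, 0.4188]
ee_rot: [-3.142, -0.001, -0.124]
wrist_force: [0.7, 0.9, 0.1]
width: 0.0541
finger_force: 0.0
```

```bash
python3 - <<'E'
from look import *
p=look(['lid'],lid=0); caps(p); p=snap('scene','scene10.png');caps(p,.142,12); print(robot.get_obs()['tool_pos'])
E
```

```text
wrist 44.475 [0.582 0.346 0.419] [-3.142 -0.001 -0.124] w 0.05413364499062906 j [ 0.452  0.375  0.997 -0.     1.769  2.147]
lid 0.64 [518. 267.] [ 0.388  0.029 -0.   ]
[610.  56.] 198 mean [ 0.725 -0.033] mid [ 0.725 -0.034]
[523.  64.] 194 mean [0.701 0.124] mid [0.701 0.124]
[587. 165.] 117 mean [0.589 0.022] mid [0.589 0.021]
[321. 201.] 282 mean [0.583 0.344] mid [0.583 0.344]
[373. 184.] 15 mean [0.716 0.076] mid [0.716 0.076]
[328. 190.] 16 mean [ 0.601 -0.027] mid [ 0.601 -0.027]
[362. 201.] 34 mean [ 0.723 -0.019] mid [ 0.723 -0.019]
[304. 225.] 23 mean [ 0.613 -0.203] mid [ 0.612 -0.203]
[275. 227.] 25 mean [ 0.539 -0.255] mid [ 0.539 -0.255]
[290. 238.] 24 mean [ 0.606 -0.272] mid [ 0.606 -0.273]
[0.581 0.347 0.417]
```

>>> step_arm:
  commands:
    - [[2.5,3,25,0,0,0,54],[0,0,25,0,0,0,54],[0,0,25,0,0,0,54],[0,0,25,0,0,0,54],[0,0,25,0,0,0,54],[0,0,12,0,0,0,54],[0,0,0,0,0,0,0],[0,0,0,0,0,0,0],[0,0,0,0,0,0,0],[0,0,0,0,0,0,0],[0,0,0,0,0,0,0],[-4,0,0,0,0,0,0],[-6,0,0,0,0,0,0],[-8,0,0,0,0,0,0],[-8,0,0,0,0,0,0],[-8,0,0,0,0,0,0],[-8,0,0,0,0,0,0],[-4,0,0,0,0,0,0],[0,0,0,0,0,0,0]]

```text
time: 47.0
tool_pos: [0.5382, 0.3457, 0.2816]
ee_rot: [3.14, 0.001, -0.124]
wrist_force: [-0.2, -0.8, 5.6]
width: 0.0334
finger_force: 29.9
```

>>> step_arm:
  commands:
    - [[0,0,-30,0,0,0,0],[0,0,-50,0,0,0,0],[0,0,-50,0,0,0,0],[0,0,-50,0,0,0,0],[8,53,0,0,0,0,0],[8,53,0,0,0,0,0],[8,53,0,0,0,0,0],[8,53,0,0,0,0,0],[8,53,0,0,0,0,0],[8,53,0,0,0,0,0],[8,53,0,0,0,0,0],[8,53,0,0,0,0,0],[8,53,0,0,0,0,0],[7,56,0,0,0,0,0],[0,0,0,0,0,0.161,0],[0,0,0,0,0,0.161,0],[0,0,0,0,0,0.161,0],[0,0,0,0,0,0.161,0],[0,0,0,0,0,0.161,0],[0,0,0,0,0,0,0]]

```text
time: 49.5
tool_pos: [0.5511, -0.1926, 0.4593]
ee_rot: [3.139, 0.005, -0.927]
wrist_force: [-0.6, -0.0, -0.0]
width: 0.0335
finger_force: 29.9
```

```bash
python3 - <<'E'
from look import *
p=look(['pot_floor'],f='11.png'); caps(p,.142); print(p['obs']['finger_force'],p['obs']['wrist_force'],robot.get_obs()['tool_pos'])
E
```

```text
wrist 49.5 [ 0.551 -0.193  0.459] [ 3.139  0.005 -0.927] w 0.0335435499338446 j [-0.433  0.162  1.181  0.001  1.804  2.065]
pot_floor 0.66 [322. 142.] [ 0.573 -0.227  0.03 ]
[321.  99.] 72 mean [ 0.606 -0.269] mid [ 0.606 -0.269]
[273. 153.] 200 mean [ 0.612 -0.199] mid [ 0.612 -0.201]
[367. 155.] 132 mean [ 0.539 -0.252] mid [ 0.54  -0.253]
[121. 227.] 264 mean [ 0.719 -0.017] mid [ 0.719 -0.017]
[322. 280.] 926 mean [ 0.49  -0.115] mid [ 0.49  -0.116]
29.933782517910004 [-0.633 -0.021 -0.049] [ 0.551 -0.193  0.46 ]
```

View pics/wrist11.png

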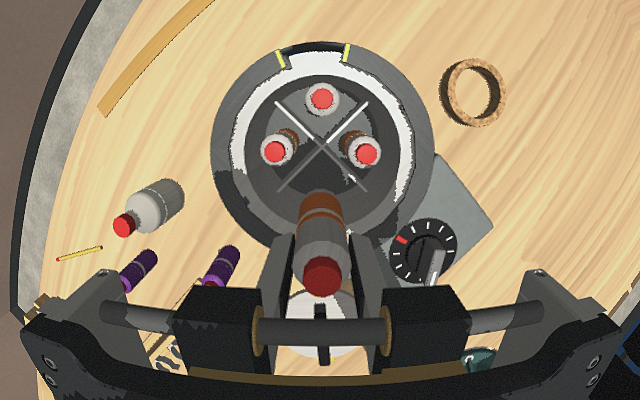

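Three cartridges stand at (322,98), (276,152) and (367,154). The fourth is over the free quarter. I lower and release it.

>>> step_arm:
  commands:
    - [[-1,0,25,0,0,0,0],[0,0,25,0,0,0,0],[0,0,25,0,0,0,0],[0,0,25,0,0,0,0],[0,0,25,0,0,0,0],[0,0,20,0,0,0,0],[0,0,8,0,0,0,0],[0,0,4,0,0,0,0],[0,0,2,0,0,0,0],[0,0,1,0,0,0,0],[0,0,1,0,0,0,0],[0,0,0,0,0,0,0]]

```text
time: 51.1
tool_pos: [0.5506, -0.192, 0.3011]
ee_rot: [-3.141, -0.001, -0.929]
wrist_force: [-0.3, -0.9, -1.3]
width: 0.0335
finger_force: 29.9
```

>>> step_arm:
  commands:
    - [[0,0,1.5,0,0,0,0],[0,0,0.5,0,0,0,54],[0,0,0,0,0,0,54],[0,0,0,0,0,0,54],[0,0,-30,0,0,0,54],[0,0,-40,0,0,0,54],[0,0,-40,0,0,0,54],[0,0,-40,0,0,-0.18,54],[0,0,0,0,0,-0.18,54],[0,0,0,0,0,-0.18,54],[0,0,0,0,0,-0.18,54],[0,0,0,0,0,-0.18,54],[0,0,0,0,0,-0.18,54],[0,0,0,0,0,-0.18,54],[0,0,0,0,0,-0.18,54],[0,0,0,0,0,-0.18,54],[0,0,0,0,0,-0.18,54],[0,0,0,0,0,-0.18,54],[0,0,0,0,0,-0.18,54],[0,0,0,0,0,-0.18,54]]

```text
time: 53.6
tool_pos: [0.5505, -0.1919, 0.4484]
ee_rot: [-3.141, -0.0, 1.417]
wrist_force: [-0.4, 0.5, 0.3]
width: 0.0542
finger_force: 0.0
```

>>> step_arm:
  commands:
    - [[-8,-39,0,0,0,0,54],[-8,-39,0,0,0,0,54],[-8,-39,0,0,0,0,54],[-8,-38,0,0,0,0,54],[0,0,0,0,0,-0.183,54],[0,0,0,0,0,-0.183,54],[0,0,0,0,0,-0.183,54],[0,0,0,0,0,-0.183,54],[0,0,0,0,0,0,54]]

```text
time: 54.72
tool_pos: [0.3923, -0.1988, 0.4486]
ee_rot: [-3.142, -0.0, 2.141]
wrist_force: [0.4, 1.0, 0.1]
width: 0.0543
finger_force: 0.0
```

```bash
python3 - <<'E'
from look import *
p=look(['lid','mark','thermostat_grip'],f='12.png',lid=0,thermostat_grip=.122); caps(p,.095,20)
s=snap('scene'); caps(s,.142,12)
e=proj(p,[.392,-.201,.12]).astype(int); x0,y0=max(e[0]-75,0),max(e[1]-75,0); print(x0,y0)
a=p['color'][y0:y0+150,x0:x0+150]; cv2.imwrite('pics/c12.png',cv2.resize(a,None,fx=4,fy=4,interpolation=cv2.INTER_CUBIC)[:,:,::-1])
E
```

```text
wrist 54.725 [ 0.392 -0.199  0.449] [-3.142 -0.     2.141] w 0.05426650035395679 j [-0.598 -0.165  1.528 -0.     1.779 -1.168]
lid 0.94 [405.  31.] [0.381 0.034 0.   ]
mark 0.89 [349. 203.] [ 0.429 -0.199  0.095]
thermostat_grip 0.87 [325. 197.] [ 0.398 -0.201  0.122]
thermostat_grip 0.41 [443. 254.] [ 0.55  -0.184  0.122]
[614. 130.] 74 mean [0.719 0.125] mid [0.719 0.125]
[543. 137.] 142 mean [0.595 0.014] mid [0.596 0.013]
[350. 201.] 54 mean [ 0.429 -0.197] mid [ 0.428 -0.197]
[596. 213.] 155 mean [0.777 0.004] mid [0.777 0.004]
[444. 269.] 197 mean [ 0.586 -0.205] mid [ 0.586 -0.205]
[ 29. 364.] 275 mean [-0.009 -1.018] mid [-0.002 -1.012]
[373. 184.] 16 mean [0.717 0.076] mid [0.717 0.076]
[328. 191.] 17 mean [ 0.602 -0.028] mid [ 0.602 -0.027]
[362. 201.] 36 mean [ 0.723 -0.019] mid [ 0.723 -0.02 ]
[288. 217.] 24 mean [ 0.554 -0.198] mid [ 0.553 -0.198]
[304. 225.] 24 mean [ 0.614 -0.203] mid [ 0.613 -0.203]
[275. 227.] 27 mean [ 0.54  -0.256] mid [ 0.539 -0.256]
[291. 238.] 24 mean [ 0.606 -0.271] mid [ 0.606 -0.272]
245 118
```

View pics/c12.png

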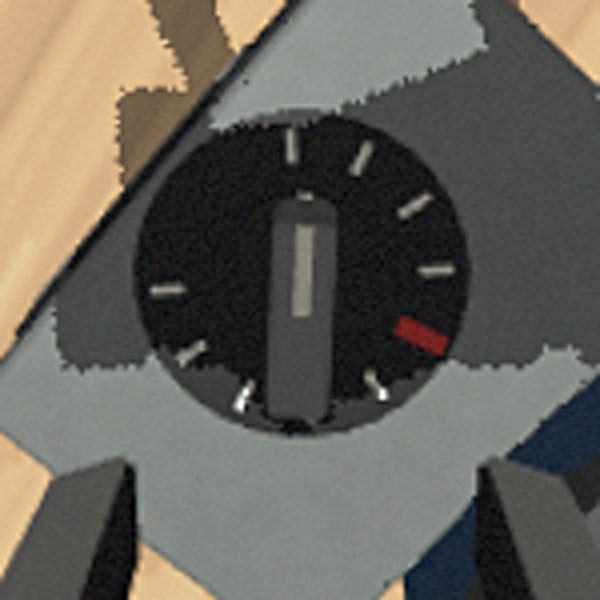

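All four caps are in the pot. The crop shows the bar from (303,205) to (299,415) with its pointer end up, almost along the tool's x. The red mark is at (421,336) and the first tick at (292,146).

```bash
python3 - <<'E'
from look import *
p=snap('wrist'); f=lambda x,y,z: atz(p,(245+x/4-.4,118+y/4-.4),z)
c=f(302,272,.095); m=f(421,336,.095); print('c',c,'m',m)
for t in [(292,146),(362,158),(415,206),(436,270),(421,336),(376,386),(245,396),(190,352),(167,291)]:
    d=f(*t,.095)-c; print(t,np.degrees(np.arctan2(d[1],d[0])),np.linalg.norm(d))
a=f(303,205,.135);b=f(299,410,.135); d=a-b; print('bar',a,b,(a+b)/2,np.arctan2(d[1],d[0]),np.linalg.norm(d)); a=f(304,228,.135);b=f(302,315,.135); d=a-b; print('line',np.arctan2(d[1],d[0]))
E
```

```text
c [ 0.391 -0.199  0.095] m [ 0.429 -0.197  0.095]
(292, 146) 127.14523908961692 0.03527948005314121
(362, 158) 95.73490724692981 0.03583314785429418
(415, 206) 63.89310731635086 0.03617113991325752
(436, 270) 33.76444629257213 0.03721685581499255
(421, 336) 3.8695860929433095 0.03827319931428938
(376, 386) -24.9849289464167 0.03945620737360122
(245, 396) -81.34873674041293 0.0398828177368744
(190, 352) -110.97356870218152 0.03930399947383538
(167, 291) -139.07174684408722 0.0380772368049158
bar [ 0.377 -0.177  0.135] [ 0.404 -0.222  0.135] [ 0.39  -0.199  0.135] 2.123116108948567 0.05237735223814795
line 2.1201022068682205
```

>>> step_arm:
  commands:
    - [[-2,-1,25,0,0,0.018,54],[0,0,25,0,0,0,54],[0,0,25,0,0,0,54],[0,0,25,0,0,0,54],[0,0,25,0,0,0,54],[0,0,17,0,0,0,54],[0,0,0,0,0,0,0],[0,0,0,0,0,0,0],[0,0,0,0,0,0,0],[0,0,0,0,0,0,0],[0,0,0,0,0,0,0],[0,0,0,0,0,0,0]]

```text
time: 56.52
tool_pos: [0.3926, -0.2016, 0.308]
ee_rot: [-3.141, 0.003, 2.124]
wrist_force: [-3.1, -1.1, 6.2]
width: 0.0159
finger_force: 29.9
```

>>> step_arm:
  commands:
    - [[0,0,-2,0,0,0,0],[0,0,0,0,0,0.143,0],[0,0,0,0,0,0.143,0],[0,0,0,0,0,0.143,0],[0,0,0,0,0,0.143,0],[0,0,0,0,0,0.143,0],[0,0,0,0,0,0.143,0],[0,0,0,0,0,0.143,0],[0,0,0,0,0,0.143,0],[0,0,0,0,0,0.143,0],[0,0,0,0,0,0.143,0],[0,0,0,0,0,0.143,0],[0,0,0,0,0,0.143,0],[0,0,0,0,0,0.143,0],[0,0,0,0,0,0.147,0],[0,0,0,0,0,0,0]]

```text
time: 58.52
tool_pos: [0.3908, -0.2007, 0.308]
ee_rot: [-3.139, 0.008, 0.117]
wrist_force: [-9.4, 0.2, 4.2]
width: 0.0161
finger_force: 29.9
```

>>> step_arm:
  commands:
    - [[0,0,0,0,0,0,54],[0,0,0,0,0,0,54],[0,0,0,0,0,0,54],[0,0,0,0,0,0,54],[0,0,-30,0,0,0,54],[0,0,-40,0,0,0,54],[0,0,-40,0,0,0,54],[0,0,-30,0,0,0,54],[0,0,0,0,0,0,54]]

```text
time: 59.65
tool_pos: [0.3928, -0.2011, 0.4513]
ee_rot: [3.138, -0.005, 0.119]
wrist_force: [0.1, -0.1, 0.5]
width: 0.0542
finger_force: 0.0
```

```bash
python3 - <<'E'
from look import *
p=look(['lid','mark','thermostat_grip'],f='13.png',lid=0,thermostat_grip=.122); caps(p,.095,20)
e=proj(p,[.392,-.201,.12]).astype(int); x0,y0=max(e[0]-60,0),max(e[1]-60,0); print(x0,y0)
a=p['color'][y0:y0+120,x0:x0+120]; cv2.imwrite('pics/c13.png',cv2.resize(a,None,fx=4,fy=4,interpolation=cv2.INTER_CUBIC)[:,:,::-1])
E
```

```text
wrist 59.65 [ 0.393 -0.201  0.451] [ 3.138 -0.005  0.119] w 0.054197143482683584 j [-0.602 -0.163  1.521  0.     1.778  0.85 ]
lid 0.74 [169. 160.] [0.387 0.029 0.   ]
mark 0.63 [320. 158.] [ 0.426 -0.199  0.095]
[416.   2.] 81 mean [ 0.62  -0.283] mid [ 0.62  -0.282]
[157.  10.] 174 mean [0.589 0.016] mid [0.589 0.016]
[333.  31.] 236 mean [ 0.567 -0.195] mid [ 0.565 -0.196]
[392.  55.] 236 mean [ 0.55  -0.262] mid [ 0.549 -0.261]
[ 28. 132.] 71 mean [0.433 0.257] mid [0.433 0.258]
[319. 156.] 59 mean [ 0.428 -0.197] mid [ 0.428 -0.197]
[608. 369.] 155 mean [-0.002 -1.034] mid [-0.006 -1.036]
258 133
```

View pics/c13.png

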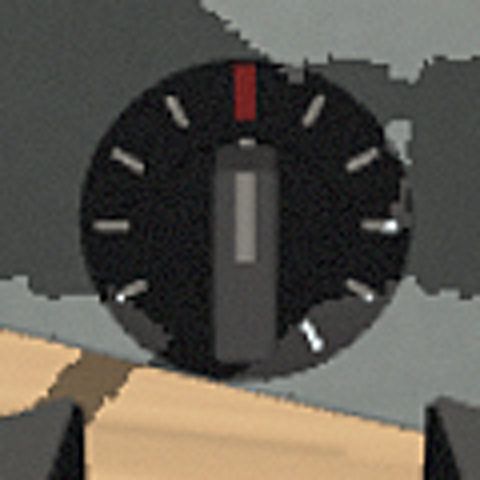

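The pointer line and the red mark line up at x=245. Back to the lid.

>>> step_arm:
  commands:
    - [[3,-46,0,0,0,0,70],[3,-46,0,0,0,0,70],[3,-46,0,0,0,0,70],[3,-46,0,0,0,0,70],[3,-47,0,0,0,0,70],[0,0,0,0,0,-0.18,70],[0,0,0,0,0,-0.18,70],[0,0,0,0,0,-0.18,70],[0,0,0,0,0,-0.18,70],[0,0,0,0,0,-0.18,70],[0,0,0,0,0,-0.18,70],[0,0,0,0,0,-0.18,70],[0,0,0,0,0,-0.18,70],[0,0,0,0,0,-0.18,70],[0,0,0,0,0,-0.18,70],[0,0,0,0,0,-0.18,70],[0,0,0,0,0,-0.188,70],[0,0,0,0,0,0,70]]

```text
time: 62.1
tool_pos: [0.3801, 0.0301, 0.4471]
ee_rot: [-3.139, -0.002, 2.284]
wrist_force: [-0.5, 0.6, 0.7]
width: 0.07
finger_force: 0.0
```

```bash
python3 - <<'E'
from look import *
p=look(['lid'],f='14.png',lid=0)
hsv=cv2.cvtColor(p['color'],cv2.COLOR_RGB2HSV)
c0=proj(p,[.381,.03,.057]); print('exp',c0)
m=(hsv[:,:,2]<48).astype(np.uint8)
n,l,s,c=cv2.connectedComponentsWithStats(m)
for i in range(1,n):
    if s[i,4]>300:
        q=np.argwhere(l==i)[:,::-1]
        W=np.array([atz(p,x,.057)[:2] for x in q],np.float32)*1000; print(np.round(c[i]),s[i,4],cv2.minAreaRect(W))
y=((hsv[:,:,0]>24)&(hsv[:,:,0]<34)&(hsv[:,:,1]>120)).astype(np.uint8); n,l,s,c=cv2.connectedComponentsWithStats(y)
for i in range(1,n):
    if s[i,4]>40: print('yel',c[i],s[i,4],atz(p,c[i],.008))
a=p['color'][:,160:480]; cv2.imwrite('pics/c14.png',a[:,:,::-1])
E
```

```text
wrist 62.1 [0.38  0.03  0.447] [-3.139 -0.002  2.284] w 0.06996072466657408 j [-0.07  -0.299  1.638 -0.     1.805 -0.783]
lid 0.78 [324. 172.] [0.383 0.03  0.   ]
exp [323.064 180.143]
[73. 42.] 6314 ((-85.76361083984375, -95.34223937988281), (301.85107421875, 193.8807373046875), 23.694910049438477)
[135.  41.] 2450 ((58.442718505859375, 6.813098907470703), (82.94219207763672, 132.97256469726562), 5.665658473968506)
[168.  51.] 453 ((110.19815063476562, 17.599864959716797), (45.98979187011719, 153.360107421875), 6.444319248199463)
[511.  12.] 361 ((415.68975830078125, 379.25628662109375), (27.51138687133789, 43.41511535644531), 35.365882873535156)
[323. 180.] 1135 ((380.578369140625, 29.30406379699707), (18.612924575805664, 108.599609375), 41.33456039428711)
[322. 348.] 35993 ((618.5338134765625, -255.5628662109375), (1654.65283203125, 600.0896606445312), 41.241554260253906)
[ 22. 390.] 544 ((-1.4994659423828125, -1347.6158447265625), (845.7977905273438, 128.64654541015625), 68.62734985351562)
yel [321.53  114.134] 321 [0.327 0.089 0.008]
yel [322.791 229.829] 234 [ 0.437 -0.034  0.008]
```

View pics/c14.png

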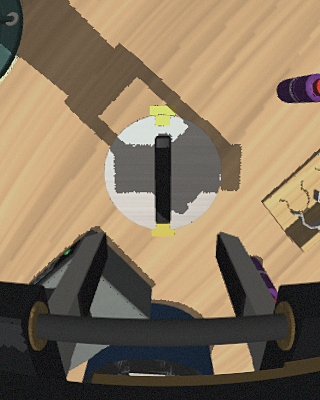

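The lid lies undisturbed at (323,180) in the full image, that is (0.381,0.029), handle at 2.29 rad. I grip it.

>>> step_arm:
  commands:
    - [[0,0,30,0,0,0,70],[0,0,30,0,0,0,70],[0,0,30,0,0,0,70],[0,0,30,0,0,0,70],[0,0,30,0,0,0,70],[0,0,30,0,0,-0.006,70],[0,0,25,0,0,0,70],[0,0,15,0,0,0,70],[0,0,0,0,0,0,0],[0,0,0,0,0,0,0],[0,0,0,0,0,0,0],[0,0,0,0,0,0,0],[0,0,0,0,0,0,0],[0,0,0,0,0,0,0],[0,0,0,0,0,0,0],[0,0,0,0,0,0,0]]

```text
time: 64.2
tool_pos: [0.3803, 0.0302, 0.229]
ee_rot: [3.141, 0.0, 2.292]
wrist_force: [-0.8, 0.9, 2.8]
width: 0.0197
finger_force: 30.0
```

>>> step_arm:
  commands:
    - [[0,0,-17,0,0,0,0],[0,0,-40,0,0,0,0],[0,0,-40,0,0,0,0],[0,0,-40,0,0,0,0],[0,0,-40,0,0,0,0],[0,0,-40,0,0,0,0],[-20,-1,0,0,0,0,0],[-40,-3,0,0,0,0,0],[-40,-3,0,0,0,0,0],[-40,-3,0,0,0,0,0],[-40,-3,0,0,0,0,0],[-40,-3,0,0,0,0,0],[-40,-3,0,0,0,0,0],[-40,-3,0,0,0,0,0],[-20,-1,0,0,0,0,0],[0,0,0,0,0,0,0],[0,0,0,0,0,0,0]]

```text
time: 66.32
tool_pos: [0.5741, -0.225, 0.444]
ee_rot: [-3.14, -0.004, 2.293]
wrist_force: [-0.6, -0.7, -4.8]
width: 0.0196
finger_force: 30.0
```

```bash
python3 - <<'E'
from look import *
p=look(['slot_a','lid'],f='15.png',lid=.217); o=p['obs']; print(o['finger_force'],o['wrist_force'],o['wrist_torque'])
hsv=cv2.cvtColor(p['color'],cv2.COLOR_RGB2HSV)
y=((hsv[:,:,0]>24)&(hsv[:,:,0]<34)&(hsv[:,:,1]>120)).astype(np.uint8); n,l,s,c=cv2.connectedComponentsWithStats(y)
for i in range(1,n):
    if s[i,4]>20: print('yel',c[i],s[i,4],'lip',atz(p,c[i],.161),'lug',atz(p,c[i],.22))
E
```

```text
wrist 66.325 [ 0.574 -0.225  0.444] [-3.14  -0.004  2.293] w 0.019643346547265173 j [-0.465  0.235  1.124  0.     1.786 -1.187]
slot_a 0.71 [320. 109.] [ 0.516 -0.163  0.148]
lid 0.58 [322. 229.] [ 0.573 -0.225  0.217]
29.998929798603058 [-0.56  -0.661 -4.818] [ 0.04  -0.147 -0.033]
yel [285.365 103.808] 52 lip [ 0.491 -0.178  0.161] lug [ 0.497 -0.175  0.22 ]
yel [354.7   104.071] 70 lip [ 0.535 -0.14   0.161] lug [ 0.531 -0.145  0.22 ]
yel [586.  95.] 21 lip [0.708 0.063 0.161] lug [0.666 0.012 0.22 ]
yel [330.136 118.526] 456 lip [ 0.528 -0.163  0.161] lug [ 0.526 -0.163  0.22 ]
yel [300.767 113.791] 43 lip [ 0.507 -0.176  0.161] lug [ 0.509 -0.173  0.22 ]
```

>>> step_arm:
  commands:
    - [[0,0,15,0,0,0,0],[0,0,15,0,0,0,0],[0,0,12,0,0,0,0],[0,0,8,0,0,0,0],[0,0,6,0,0,0,0],[0,0,4,0,0,0,0],[0,0,4,0,0,0,0],[0,0,2,0,0,0,0],[0,0,1,0,0,0,0],[0,0,0,0,0,0,0]]

```text
time: 67.72
tool_pos: [0.5742, -0.2253, 0.3788]
ee_rot: [3.142, 0.0, 2.292]
wrist_force: [0.0, 0.1, -5.2]
width: 0.0199
finger_force: 30.0
```

>>> step_arm:
  commands:
    - [[0,0,1,0,0,0,0],[0,0,1,0,0,0,0],[0,0,0.5,0,0,0,0],[0,0,0,0,0,0,0]]

```text
time: 68.22
tool_pos: [0.5742, -0.2253, 0.3771]
ee_rot: [3.141, 0.001, 2.292]
wrist_force: [-0.5, 0.4, -1.4]
width: 0.0198
finger_force: 30.0
```

>>> step_arm:
  commands:
    - [[0,0,0,0,0,0.08,0],[0,0,0,0,0,0.08,0],[0,0,0,0,0,0.08,0],[0,0,0,0,0,0.08,0],[0,0,0,0,0,0.08,0],[0,0,0,0,0,0.08,0],[0,0,0,0,0,0.08,0],[0,0,0,0,0,0.08,0],[0,0,0,0,0,0.08,0],[0,0,0,0,0,0.08,0],[0,0,0,0,0,0.06,0],[0,0,0,0,0,0,0]]

```text
time: 69.72
tool_pos: [0.5744, -0.2254, 0.377]
ee_rot: [3.14, 0.001, 1.433]
wrist_force: [0.3, -0.2, -0.7]
width: 0.0196
finger_force: 30.0
```

```bash
python3 - <<'E'
from look import *
o=robot.get_obs(); print(o['wrist_force'],o['wrist_torque'],o['ee_rot'],o['width'],o['finger_force'])
E
```

```text
[ 0.317 -0.15  -0.745] [-0.13  -0.028 -0.134] [3.14  0.001 1.433] 0.019639700620221825 30.011782944202423
```

>>> step_arm:
  commands:
    - [[0,0,0,0,0,0.01,0],[0,0,0,0,0,0.005,0],[0,0,0,0,0,0,0],[0,0,0,0,0,0,70],[0,0,0,0,0,0,70],[0,0,0,0,0,0,70],[0,0,0,0,0,0,70],[0,0,0,0,0,0,70],[0,0,0,0,0,0,70],[0,0,-30,0,0,0,70],[0,0,-40,0,0,0,70],[0,0,-40,0,0,0,70],[0,0,-30,0,0,0,70],[0,0,0,0,0,0,70]]

```text
time: 71.47
tool_pos: [0.5739, -0.2251, 0.5196]
ee_rot: [3.135, 0.002, 1.417]
wrist_force: [0.1, 1.1, -0.2]
width: 0.0697
finger_force: 0.0
```

```bash
python3 - <<'E'
from look import *
p=look(['lid','thermostat_grip','mark','lock_a'],f='16.png')
hsv=cv2.cvtColor(p['color'],cv2.COLOR_RGB2HSV)
m=(hsv[:,:,2]<48).astype(np.uint8); m[:, :290]=0; m[:,360:]=0; m[275:]=0
n,l,s,c=cv2.connectedComponentsWithStats(m)
for i in range(1,n):
    if s[i,4]>300:
        W=np.array([atz(p,x,.205)[:2] for x in np.argwhere(l==i)[:,::-1]],np.float32)*1000; print(np.round(c[i]),s[i,4],cv2.minAreaRect(W))
q=look(['lid'],cams=['scene','side'],f='16.png')
cv2.imwrite('pics/c16.png',np.hstack([p['color'][20:300,130:470],snap('scene')['color'][150:290,200:370].repeat(2,0).repeat(2,1)])[:,:,::-1])
E
```

```text
wrist 71.475 [ 0.574 -0.225  0.52 ] [3.135 0.002 1.417] w 0.06968898351127327 j [-0.466  0.247  0.961 -0.     1.927 -0.312]
lid 0.92 [319. 184.] [ 0.573 -0.228  0.148]
thermostat_grip 0.75 [183. 184.] [ 0.391 -0.205  0.117]
thermostat_grip 0.42 [322. 183.] [ 0.577 -0.235  0.117]
mark 0.56 [214. 172.] [ 0.431 -0.201  0.095]
lock_a 0.85 [324. 251.] [ 0.566 -0.314  0.148]
lock_a 0.71 [318. 104.] [ 0.586 -0.137  0.148]
[320. 187.] 1790 ((574.4481811523438, -226.24737548828125), (109.54849243164062, 18.327816009521484), 81.70225524902344)
scene 71.725 [ 0.574 -0.225  0.514] [-3.138 -0.001  1.417] w 0.06979881384368049 j [-0.466  0.25   0.969 -0.     1.926 -0.312]
lid 0.67 [289. 225.] [ 0.576 -0.232  0.148]
side 71.825 [ 0.574 -0.225  0.514] [-3.139 -0.001  1.417] w 0.0701725131366764 j [-0.466  0.25   0.968 -0.     1.927 -0.312]
lid 0.73 [339. 158.] [ 0.575 -0.24   0.148]
lid 0.47 [332. 149.] [ 0.629 -0.299  0.148]
```

View pics/c16.png

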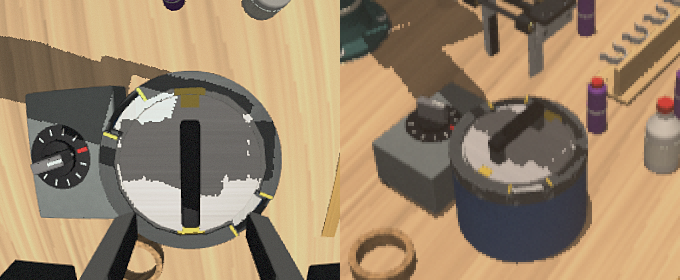

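The lid is seated and the handle is at 1.426 rad, which is fully home. The lugs at (190,97) and (192,232) are under the lip, the rack is empty and the bystanders are untouched. I hand the job in.

```bash
python3 -c "
from bench import robot
print(robot.close_job())"
```

```text
the job is handed in; nothing more can be done
None
```

The job is handed in: all four cartridges stand in the pot, the lid is back on and locked fully home, and the thermostat points at the red mark; the hand-in call returned no verdict.

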